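# Check a bow-grip blank with the bridge height gauge

### The job

Stand the green-banded grip blank upright in the slot of the steel gauging plate, down on the plate and about midway along the slot, and let go of it. Then take the blue bridge gauge by its black handle and lower it gently over the blank, one leg on each side, until both legs stand flat on the plate and its sprung foot rests on the blank and reads its height; set it down rather than drop it, and leave it standing there. Leave the red-banded and black-banded blanks, the can and the screwdriver alone.

Things in the scene. Friction and masses are not known exactly. Their poses are not given: they have to be found in the camera images.
- blank_green: Wooden bow-grip blank with two GREEN bands and a green stripe on top, standing upright on the bench: 50 (x) x 26 (y) x 80 (z) mm, about 0.09 kg. Origin: centre of its underside; z up. Grip it across its 26 mm thickness (its y axis). The two ends of x are alike.
- blank_red: Bystander: like blank_green, but RED bands, 70 mm tall, standing on the bench. Origin: centre of its underside.
- blank_black: Bystander: like blank_green, but BLACK bands, 90 mm tall, standing on the bench. Origin: centre of its underside.
- can: Bystander: spray can, 54 mm diameter, 150 mm tall, standing. Origin: centre of its underside.
- driver: Bystander: red-handled screwdriver lying on the bench, 180 mm long along its x axis.
- plate: Fixed steel gauging plate on the bench, 160 (x) x 190 (y) x 12 (z) mm; origin: centre of its underside. On its middle two black fences, 60 mm long along the plate's x axis, leave a slot 30 mm wide (y), open at both ends, its floor the plate's top. Fences: inner faces upright for 13 mm above the plate, then flared outwards to 24 mm; under 60 mm in y over their outsides.
- slot (a point): Middle of the slot's floor, on the plate's top face (12 mm above the bench). x along the slot, y across it, z up.
- gauge: Loose bridge gauge standing on the bench, about 0.6 kg: blue beam (136 mm along its y, 40 mm in x, 112 to 132 mm high) on two aluminium legs with steel feet 56 (x) x 26 (y) mm, inner edges 84 mm apart. Origin: midway between the feet, level with their undersides; z up. Between the legs an orange crosshead with a 30 x 30 mm steel foot slides up and down, pressed down by a light spring.
- gauge_handle (a point): Middle of the gauge's black handle, a block 34 (x) x 30 (y) mm, 45 mm tall (132 to 177 mm above the gauge's feet) on the middle of the beam; this point is 155 mm above the feet. Same axes as the gauge.
- foot_pad (a point): Centre of the underside of the gauge's sprung foot. With the spring extended it hangs 45 mm above the level of the gauge's feet.
- gauge_foot (a joint): Rise of the sprung foot in the gauge, m: 0 = spring extended (foot 45 mm above the gauge's feet), 0.05 = fully up. The spring presses with about 1 N at 0 and 2 N at 0.05, plus 0.6 N of the foot's weight. With the gauge's feet on the plate and the foot on the 80 mm blank it reads 0.035.
Things that resemble listed ones, but are neither listed nor needed, are in the scene too. What is shaped like the gauge but yellow is not meant.

How it is judged:
On the way, in this order (a step that is already met when the one before it is completed fails the run):
1. the green-banded blank stands in the slot, let go, with the gauge not yet over it (x of blank_green in the frame of slot between -0.015 and 0.015 m and y of blank_green in the frame of slot between -0.004 and 0.004 m and z of blank_green in the frame of slot between -0.003 and 0.003 m and angle between blank_green's own z axis and vertical below 0.06 rad and angle between the x axis of blank_green and the x axis of slot, either way round below 0.15 rad and contact force between each of the fingers, gauge and blank_green below 0.1 N), for 0.2 s.
2. the gauge, still held by the fingers, has come down over the blank: within 7 mm of standing on the plate, its foot pushed up by the blank (x of blank_green in the frame of slot between -0.015 and 0.015 m and y of blank_green in the frame of slot between -0.004 and 0.004 m and z of blank_green in the frame of slot between -0.003 and 0.003 m and angle between blank_green's own z axis and vertical below 0.06 rad and angle between the x axis of blank_green and the x axis of slot, either way round below 0.15 rad and value of joint gauge_foot between 0.028 and 0.038 m and z of gauge in the frame of slot below 0.007 m and contact force between the fingers and gauge above 1 N), for 0.1 s.
At the end, for the whole second after the job is handed in: Green blank down in the slot (3 mm; within 15 mm along it, 4 mm across, 0.06 rad of upright, 0.15 rad of its direction); gauge over it, feet on the plate (2.5 mm, tilt under 0.04 rad), foot pressing on the blank, joint reading 0.0325 to 0.0375; all at rest and released (x of blank_green in the frame of slot between -0.015 and 0.015 m and y of blank_green in the frame of slot between -0.004 and 0.004 m and z of blank_green in the frame of slot between -0.003 and 0.003 m and angle between blank_green's own z axis and vertical below 0.06 rad and angle between the x axis of blank_green and the x axis of slot, either way round below 0.15 rad and value of joint gauge_foot between 0.0325 and 0.0375 m and z of gauge in the frame of slot between -0.0025 and 0.0025 m and angle between gauge's own z axis and vertical below 0.04 rad and contact force between gauge and blank_green above 0.3 N and linear speed of each of gauge, blank_green below 0.02 m/s and contact force between the fingers and gauge below 0.1 N and contact force between the fingers and blank_green below 0.1 N); the robot touches nothing.
It fails at once if another blank, the can or the screwdriver pushed more than 25 mm (distance of any of blank_red, blank_black, can, driver from where it was at the start of the episode above 0.025 m).
It fails at once if gauge pressed or knocked on the blank with more than 20 N (contact force between gauge and blank_green above 20 N).
It fails at once if gauge slammed on the plate with more than 80 N (contact force between gauge and plate above 80 N).
It fails at once if green-banded blank toppled (angle between blank_green's own z axis and vertical above 0.6 rad).
It fails at once if gauge toppled (angle between gauge's own z axis and vertical above 0.6 rad).
It also fails if it takes over 64 s, if anything falls off the work surface, if the arm or the gripper's body presses on something with over 40 N, if the wrist force passes 120 N, or if a joint passes its speed limit or range.

### The arm

A 7-joint arm with a two-finger parallel gripper is mounted at the origin on the work surface. World frame = base frame: x ahead of the robot, y to its left, z up, the work surface at z = 0. Lengths are in m, angles in rad, forces in N, time in s.
With the tool pointing down it reaches from about 0.35 to 0.9 m from the base axis. Payload 8.1 kg.
Tool frame: the origin (TCP) lies on the centre line of the jaws, within the pads' length; the fingertips stand 19 mm ahead of it and the grasp point (between the pads) is the TCP; z points along the fingers, y is the direction in which the jaws open and shut (so a half turn about z gives the same grasp; the last joint's range is limited). The gripper opens to 92 mm and grips with 3 to 60 N. Pads are 19 mm wide; open, the fingers measure 130 mm over their backs; the gripper's body (75 mm by 190 mm) begins 47 mm behind the grasp point.
Start: joints at [-1.325, 0.434, 0.025, 1.573, -0.012, 1.134, -0.075], TCP at [0.214, 0.587, 0.246] pointing down, gripper open.
Joint ranges: [-2.62, 2.62], [-0.44, 2.09], [-1.27, 1.32], [0.08, 2.57], [-1.32, 4.46], [0.12, 2], [-2.74, 2.74]. Speed limits (rad/s): [2.22, 2.22, 3.01, 3.01, 3.14, 3.14, 3.14].

### API

Orientations are given as a rotation vector (axis times angle).
In Python, from cell import monitor, imaging, workorder, outline_of gives the robot as it stands.
- The arm moves only by the tool move_arm, never from a script. Its argument "series" is a list of rows, each a list of 6 numbers: the shift along the world's x, y, z in cm, then the turn, a rotation vector about the world's x, y, z in degrees. A call has 1 to 8 rows; each row shifts and turns the commanded pose from where the row before left it; what a row does not reach is not made up. A row lasts 1/10 s, in which the tool goes at most 50 mm and 8.59 degrees, less where a joint would pass 70% of its speed; a pose out of reach is approached as far as the arm can. A call with a gripper value outside its range is refused whole. "grip" is the opening, from 0 (shut) to 1 (fully open), set as the call begins (left out, the last holds). The fingers move at their own pace and stop on an object; "force" is the grip in N (left out, the last holds). Time passes only in rows, so rows that do not move let the fingers close. It gives the time, the measured TCP pose, the force and the opening at its end, in the units of the state.
- monitor.observe(): the state, without advancing time (a new reading comes with each control period).
- imaging.get_image(name): name is "scene" or "side" or "wrist"; returns a dict with "color" (400x640x3 uint8, red, green, blue), "fx", "fy", "cx", "cy" (pixels), "dist_coeffs" ([k1, k2, p1, p2, k3] as OpenCV has them; the pictures are not rectified), "rvec" (rotation vector, rad) and "tvec" (3), from world to camera coordinates, as OpenCV has them; the wrist camera has in their place "mount" (4x4, takes a point from camera to tool coordinates, whose origin is the TCP and whose axes are the flange's). Camera axes: x right, y down, z forward; pixel columns grow to the right and rows downward; lengths in m; the calibration is good to about 2 mm. A picture is of the moment at which its call begins: read the wrist's pose just before it. There is no depth.
- workorder.sign_off(): hands the job in, once; it reports no verdict.
Trained networks look in the newest picture that a camera, given by its name, has taken for a name from the list of things; names that differ only in an ending like _2 or _b are one class to them, and where a whole thing is asked for, a point or a joint stands for the part that bears it (a point fixed in the world has none). Each returns a list of dicts, best first, with "p" (0 to 1); they miss things now and then, are a little off and sometimes report something else, mostly with a low value. They report only what shows in the picture. A call takes as long as a camera call. They do not tell look-alikes from the thing itself.
- outline_of(camera, thing): "mask" (400x640 bool, what is visible of it) and "rect" ([left, top, width, height] in pixels, round what is visible of it).
The state is a dict: "clock": time; "joints": joint angles; "dq": joint speeds; "joint_efforts": joint torques, N m; "position": TCP position; "ee_rot": TCP orientation; "force": force on the tool from outside, world axes, zero at the start; "ft_torque": the same for the moment, N m; "width": opening from 0.0 (shut) to 1.0 (fully open).
Only numpy, scipy, OpenCV 4.12 (cv2) and the standard library are available. Lean on these libraries where they do the work, as an engineer would, in place of code of your own. Each camera call takes 0.05 s, during which the arm holds its last target. There are 200 camera calls.

## Working session

There is one attempt and no reset: what is moved stays moved. The work goes in short steps, Python scripts to look and compute and a tool call to move; the robot and the scene stay as the last step left them, time stands still between calls to the robot, and variables do not carry over. Pictures are saved under pics/ and viewed, about 8 in all and at most 12, crops included, and the job is handed in when it is done.

Besides the shell and the picture viewer there is one more tool, called after ">>>" as name(argument=value, ...) on one line, values as JSON. move_arm: Moves the arm, as the interface text tells. Its arguments: {"type":"object","properties":{"series":{"type":"array"},"grip":{"type":"number"},"force":{"type":"number"}},"required":["series"]}

```bash
ls; mkdir -p pics
cat > h.py <<'E'
import numpy as np, cv2
from cell import monitor, imaging, workorder, outline_of
R=lambda v: cv2.Rodrigues(np.array(v,float))[0]
def cam(name):
    s=monitor.observe(); im=imaging.get_image(name)
    K=np.array([[im['fx'],0,im['cx']],[0,im['fy'],im['cy']],[0,0,1]]); d=np.array(im['dist_coeffs'],float)
    if name=='wrist':
        T=np.eye(4);T[:3,:3]=R(s['ee_rot']);T[:3,3]=s['position']
        W=T@np.array(im['mount']); Rc=W[:3,:3].T; t=-Rc@W[:3,3]
    else: Rc=R(im['rvec']); t=np.array(im['tvec'],float).ravel()
    return dict(img=im['color'],K=K,d=d,R=Rc,t=t)
def proj(c,P): return cv2.projectPoints(np.array(P,float).reshape(-1,3),cv2.Rodrigues(c['R'])[0],c['t'],c['K'],c['d'])[0].reshape(-1,2)
def ray(c,uv):
    n=cv2.undistortPoints(np.array(uv,float).reshape(-1,1,2),c['K'],c['d']).reshape(-1,2)
    return -c['R'].T@c['t'], np.c_[n,np.ones(len(n))]@c['R']
def onz(c,uv,z):
    o,D=ray(c,uv); return o+D*((z-o[2])/D[:,2])[:,None]
def save(n,img): cv2.imwrite('pics/'+n,cv2.cvtColor(img,cv2.COLOR_RGB2BGR))
E
python3 - <<'E'
from h import *
s=monitor.observe();print(s['position'],s['ee_rot'],s['force'],s['width'])
a=cam('scene')
for n in ['blank_green','gauge','plate','can','driver']:
    print('scene',n,[(o['rect'],round(o['p'],2)) for o in outline_of('scene',n)])
b=cam('side')
for n in ['blank_green','gauge','plate','can','driver']:
    print('side',n,[(o['rect'],round(o['p'],2)) for o in outline_of('side',n)])
save('scene.png',a['img']);save('side.png',b['img'])
for c in(a,b): print(-c['R'].T@c['t'],c['K'][0,0],c['d'])
E
```

```text
pics
[0.21350826 0.58689227 0.24496146] [-5.45277012e-01 -3.09380197e+00  2.44866660e-03] [ 0.07292677 -0.00728085  0.32010901] 1.000313452384751
scene blank_green [([165.6, 232.6, 26.4, 23.0], 0.76)]
scene gauge [([325.6, 137.9, 43.5, 51.1], 0.94), ([305.8, 113.7, 17.8, 56.3], 0.75), ([339.9, 156.0, 19.8, 16.2], 0.33), ([233.4, 198.0, 76.0, 60.2], 0.27)]
scene plate [([232.4, 198.1, 74.4, 62.1], 0.76)]
scene can [([393.4, 124.8, 20.6, 41.0], 0.76), ([337.8, 155.6, 26.0, 17.0], 0.7)]
scene driver [([328.4, 271.5, 15.9, 25.7], 0.63)]
side blank_green [([281.7, 349.4, 24.1, 29.4], 0.9)]
side gauge [([229.2, 150.6, 47.4, 55.1], 0.89), ([286.8, 141.6, 19.0, 55.0], 0.74)]
side plate [([286.2, 237.5, 60.5, 60.3], 0.9)]
side can [([296.5, 107.1, 19.9, 39.4], 0.63), ([395.1, 231.8, 27.0, 13.7], 0.2)]
side driver [([392.2, 232.5, 30.5, 14.4], 0.62), ([296.5, 107.9, 19.4, 37.5], 0.15)]
[ 1.24598279 -0.55627205  1.40534958] 511.93544446366064 [-0.09098795  0.          0.          0.          0.        ]
[ 0.3769645  -0.57429479  0.95585475] 371.94928780640515 [-0.04503305  0.          0.          0.          0.        ]
```

View pics/scene.png

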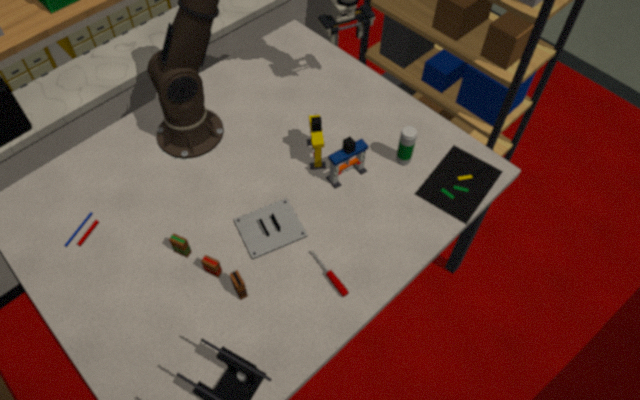

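View pics/side.png

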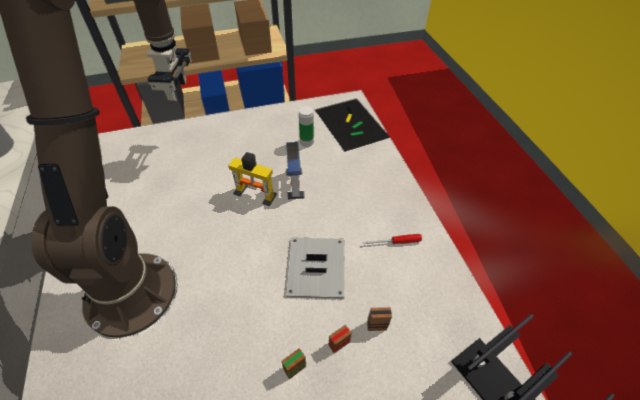

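The scene view shows the green-banded blank at (179,245), red at (212,266) and black at (238,285). The plate is at (270,228), the blue gauge at (348,160) and the yellow look-alike at (317,142). In the side view green is at (294,363), the plate at (316,267), blue at (293,170) and yellow at (252,180). I'll take green (the leftmost blank) and the blue gauge. Next I'll compute rough positions and confirm with crops.

Run:
```python
from h import *
a=cam('scene');b=cam('side')
def tri(p,q):
    (o1,d1),(o2,d2)=ray(a,[p]),ray(b,[q]);d1=d1[0]/np.linalg.norm(d1);d2=d2[0]/np.linalg.norm(d2)
    s=np.linalg.lstsq(np.c_[d1,-d2],o2-o1,rcond=None)[0];x,y=o1+s[0]*d1,o2+s[1]*d2
    return ((x+y)/2).round(4),round(np.linalg.norm(x-y),4)
for n,p,q in [('green top',(179,240),(293,356)),('gauge handle',(349,145),(293,150)),('plate',(270,228),(316,267)),('yellow h',(316,119),(249,159)),('red',(212,262),(340,334)),('black',(237,280),(379,313))]: print(n,*tri(p,q))
f=lambda c,x,y,w,h:cv2.resize(c['img'][y:y+h,x:x+w],(390,300),interpolation=cv2.INTER_CUBIC)
save('crop.png',np.vstack([np.hstack([f(a,150,215,104,80),f(a,285,110,104,80)]),np.hstack([f(b,265,320,104,80),f(b,220,135,104,80)])]))
```

```text
green top [ 0.3977 -0.3059  0.0683] 0.0058
gauge handle [0.5379 0.2801 0.1551] 0.0015
plate [ 0.5207 -0.0552 -0.0006] 0.0009
yellow h [0.3961 0.2666 0.1706] 0.0084
red [ 0.5198 -0.2782  0.0534] 0.0001
black [ 0.6257 -0.2632  0.0732] 0.0045
```

View pics/crop.png

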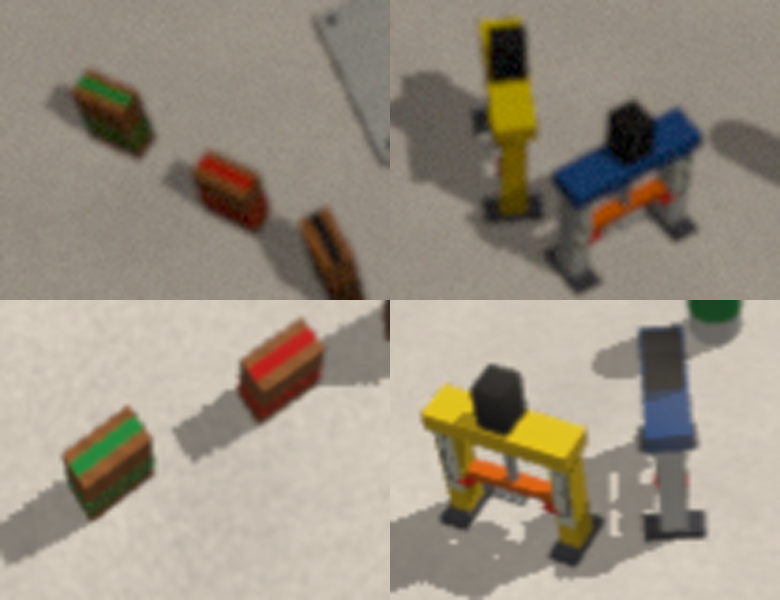

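The crops confirm both targets: the green-striped, green-banded blank, and the blue-beamed gauge with its black handle. I'll move over the gauge first and take a wrist view there.

>>> move_arm(series=[[2.8,-3.5,1.5,0,0,0],[2.8,-3.5,1.5,0,0,0],[2.8,-3.5,1.5,0,0,0],[2.8,-3.5,1.5,0,0,0],[2.8,-3.5,1.5,0,0,0],[2.8,-3.5,1.5,0,0,0],[2.8,-3.5,1.5,0,0,0],[0,0,0,0,0,0]], grip=1)

```text
clock: 1.5
position: [0.415, 0.3368, 0.3534]
ee_rot: [0.56, 3.086, 0.002]
force: [0.4, -0.9, -0.6]
width: 0.998
```

Run:
```python
from h import *
w=cam('wrist');save('w1.png',w['img'])
print(monitor.observe()['position'],monitor.observe()['ee_rot'],-w['R'].T@w['t'],w['R'][2],w['K'][0,0])
print([(o['rect'],round(o['p'],2)) for o in outline_of('wrist','gauge')])
print(imaging.get_image('wrist')['mount'])
```

```text
[0.41229143 0.33974646 0.35216025] [5.54662340e-01 3.08985821e+00 2.69733020e-03] [0.34745223 0.36013299 0.49274345] [ 0.25116744 -0.09221848 -0.96354069] 337.092854692212
[([225.2, 115.2, 76.0, 125.7], 0.75), ([255.8, 218.1, 107.4, 102.6], 0.71)]
[[-6.45223516e-05 -9.64743868e-01 -2.63190547e-01  7.08248367e-02]
 [ 9.99999896e-01  5.67854280e-05 -4.53305560e-04 -1.52166140e-03]
 [ 4.52269148e-04 -2.63190549e-01  9.64743764e-01 -1.39714009e-01]
 [ 0.00000000e+00  0.00000000e+00  0.00000000e+00  1.00000000e+00]]
```

View pics/w1.png

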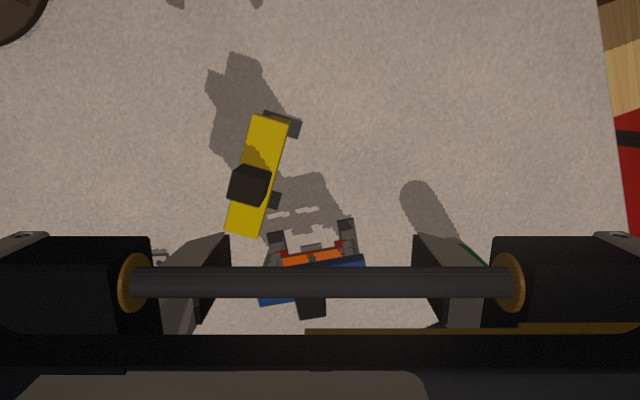

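The wrist view shows the yellow gauge at (255,175) and the blue gauge at (310,270), partly hidden by the gripper. The camera sits on the base side of the tool, so the TCP has to go beyond a target to see it. Next is the plate.

>>> move_arm(series=[[2,-3.6,0,0,0,0],[2,-3.6,0,0,0,0],[2,-3.6,0,0,0,0],[2,-3.6,0,0,0,0],[2,-3.6,0,0,0,0],[2,-3.6,0,0,0,0],[2,-3.6,0,0,0,0],[2,-3.6,0,0,0,0]])

```text
clock: 2.45
position: [0.5699, 0.0552, 0.3501]
ee_rot: [-0.539, -3.094, -0.001]
force: [0.7, -0.2, 0.2]
width: 0.999
```

>>> move_arm(series=[[2,-3.6,0,0,0,0],[2,-3.6,0,0,0,0],[2,-3.6,0,0,0,0],[0,0,0,0,0,0],[0,0,0,0,0,0]])

```text
clock: 2.95
position: [0.6298, -0.0526, 0.3495]
ee_rot: [-0.544, -3.092, -0.0]
force: [0.6, 0.3, -0.3]
width: 0.999
```

Run:
```python
from h import *
w=cam('wrist');save('w2.png',w['img']);np.save('w2.npy',w,allow_pickle=True)
s=monitor.observe();print(s['clock'],s['position'],s['ee_rot'])
print([(o['rect'],round(o['p'],2)) for o in outline_of('wrist','plate')])
```

```text
3.0 [ 0.62962635 -0.05147145  0.34973206] [-5.41490477e-01 -3.09276712e+00 -1.16401167e-03]
[([212.2, 19.8, 149.5, 127.8], 0.68)]
```

View pics/w2.png

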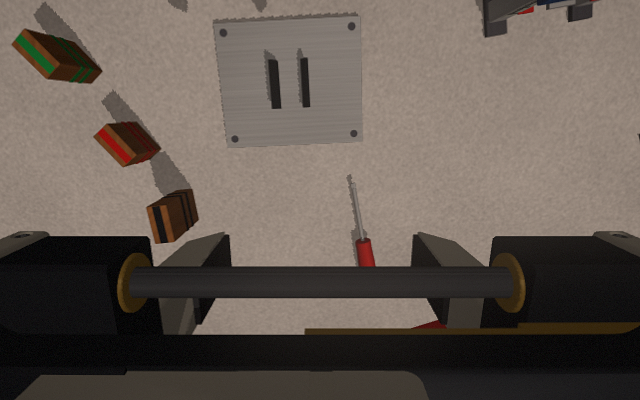

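```bash
cat >> h.py <<'E'
def rect_of(c,m,z):
    cs,_=cv2.findContours(m.astype(np.uint8),cv2.RETR_EXTERNAL,cv2.CHAIN_APPROX_NONE)
    k=max(cs,key=cv2.contourArea).reshape(-1,2)
    P=onz(c,k,z)[:,:2]; r=cv2.minAreaRect((P*1000).astype(np.float32)); return np.round(r[0],1),np.round(r[1],1),round(r[2],1)
E
python3 - <<'E'
from h import *
w=np.load('w2.npy',allow_pickle=True).item()
P=onz(w,[(213,22),(361,14),(363,143),(229,147)],.012);print(P.round(4),P.mean(0))
H=onz(w,[(223.5,32.5),(351.5,26.5),(354,133),(235,139)],.012);print('holes',H.round(4),H.mean(0))
for q in (H,P):
    for i in range(4):
        d=q[(i+1)%4]-q[i]; print(np.linalg.norm(d).round(4),np.degrees(np.arctan2(d[1],d[0])).round(1))
h=cv2.cvtColor(w['img'],cv2.COLOR_RGB2HSV)
g=cv2.inRange(h,(40,120,60),(80,255,255)); g[:,100:]=0
print('green',rect_of(w,g>0,.08))
# dark fence pixels inside plate, at fence top 24mm above plate
v=w['img'].max(2); m=np.zeros_like(v); m[42:115,245:330]=1
fm=(v<45)&(m>0); n,l,st,ce=cv2.connectedComponentsWithStats(fm.astype(np.uint8))
for i in range(1,n):
    if st[i,4]>60: print(st[i],rect_of(w,l==i,.012),rect_of(w,l==i,.036))
E
```

```text
[[ 0.4145 -0.1239  0.012 ]
 [ 0.4708  0.0579  0.012 ]
 [ 0.6273  0.0094  0.012 ]
 [ 0.5681 -0.1697  0.012 ]] [ 0.52016304 -0.05657551  0.012     ]
holes [[ 0.4304 -0.1163  0.012 ]
 [ 0.4805  0.0419  0.012 ]
 [ 0.6099  0.0019  0.012 ]
 [ 0.5608 -0.1573  0.012 ]] [ 0.52039781 -0.05745287  0.012     ]
0.1659 72.4
0.1354 -17.2
0.1666 -107.1
0.1367 162.6
0.1904 72.8
0.1638 -17.2
0.1886 -108.3
0.1604 163.4
green (array([ 395.5, -313.9]), array([48.2,  9.6]), 21.0)
[301  58   9  49 310] (array([524.1, -39. ]), array([ 8.5, 61.3]), 72.7) (array([526. , -38.5]), array([ 8.1, 58.2]), 72.7)
[269  60  12  49 419] (array([512.2, -78.2]), array([11.6, 61.5]), 72.7) (array([514.8, -75.8]), array([11.1, 58.4]), 72.7)
```

The wrist view shows the plate at (290,80), with corners (213,22), (361,14), (363,143) and (229,147). The fences are at (274,84) and (305,82), and the green blank is at (55,55). This gives the slot at (0.520,-0.057) with its axis at -17.3°, and the blank near (0.396,-0.314) with x at about 21°.

>>> move_arm(series=[[-2.7,-3.2,-1.8,0,0,5.8],[-2.7,-3.2,-1.8,0,0,5.8],[-2.7,-3.2,-1.8,0,0,5.8],[-2.7,-3.2,-1.8,0,0,5.8],[-2.7,-3.2,-1.8,0,0,5.8],[-2.7,-3.2,-1.8,0,0,5.8],[-2.6,-3.2,-1.8,0,0,5.9],[-2.6,-3.2,-2.4,0,0,0]])

```text
clock: 3.85
position: [0.4159, -0.309, 0.201]
ee_rot: [-0.576, 3.086, -0.001]
force: [0.6, -0.3, 0.3]
width: 0.999
```

>>> move_arm(series=[[0,0,0,0,0,0],[0,0,0,0,0,0],[0,0,0,0,0,0]])

```text
clock: 4.15
position: [0.4172, -0.3079, 0.2012]
ee_rot: [-0.569, 3.088, 0.0]
force: [-1.0, -0.5, 0.7]
width: 1.001
```

```bash
cat >> h.py <<'E'
def tooly():
    s=monitor.observe(); M=R(s['ee_rot']); y=M[:,1]; return s['clock'],s['position'].round(4),round(float(np.degrees(np.arctan2(y[1],y[0]))),2),M[:,2].round(4),s['force'].round(1),round(float(s['width']),3)
E
python3 - <<'E'
from h import *
w=cam('wrist');save('w3.png',w['img']);np.save('w3.npy',w,allow_pickle=True)
print(tooly())
h=cv2.cvtColor(w['img'],cv2.COLOR_RGB2HSV)
g=cv2.inRange(h,(40,120,60),(80,255,255))
n,l,st,ce=cv2.connectedComponentsWithStats(g)
for i in range(1,n):
    if st[i,4]>100: print(st[i],rect_of(w,l==i,.08))
E
```

```text
(4.2, array([ 0.4174, -0.3079,  0.2013]), 110.91, array([ 1.4e-03,  3.0e-04, -1.0e+00]), array([0.9, 0.5, 0.2]), 0.996)
[319 142  13  61 787] (array([ 395.5, -313.8]), array([47.8,  9.6]), 20.9)
```

View pics/w3.png

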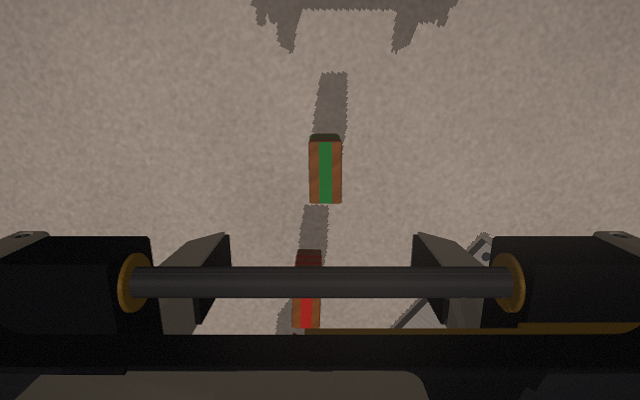

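The green stripe is centred at (326,172) in the image. It gives (0.3955,-0.3138) from both camera heights assuming z=0.08, which confirms the height, and the tool yaw already matches. I'll grasp it now.

>>> move_arm(series=[[-2.2,-0.6,-2,0,0,0],[0,0,-4,0,0,0],[0,0,-4,0,0,0],[0,0,-3,0,0,0],[0,0,-1.1,0,0,0],[0,0,0,0,0,0],[0,0,0,0,0,0]])

```text
clock: 4.9
position: [0.3948, -0.3157, 0.0609]
ee_rot: [-0.566, 3.089, -0.001]
force: [0.1, -0.2, 0.3]
width: 0.999
```

>>> move_arm(series=[[0,0,0,0,0,0],[0,0,0,0,0,0],[0,0,0,0,0,0],[0,0,0,0,0,0],[0,0,0,0,0,0],[0,0,0,0,0,0],[0,0,0,0,0,0],[0,0,0,0,0,0]], grip=0.15, force=15)

```text
clock: 5.7
position: [0.3936, -0.3156, 0.0597]
ee_rot: [0.565, -3.09, -0.0]
force: [-0.2, 0.1, 0.0]
width: 0.352
```

```bash
python3 -c "
from h import *
print(tooly())"
```

```text
(5.7, array([ 0.3936, -0.3156,  0.0597]), 110.71, array([-1.e-04,  1.e-04, -1.e+00]), array([-0.2,  0.1,  0. ]), 0.352)
```

>>> move_arm(series=[[0,0,0,0,0,0],[0,0,0,0,0,0],[0,0,0,0,0,0],[0,0,0,0,0,0]])

```text
clock: 6.1
position: [0.3936, -0.3156, 0.0597]
ee_rot: [0.565, -3.09, -0.0]
force: [0.2, 0.3, -0.3]
width: 0.284
```

```bash
python3 -c "
from h import *
print(tooly())"
```

```text
(6.1, array([ 0.3936, -0.3156,  0.0597]), 110.71, array([-2.e-04,  1.e-04, -1.e+00]), array([ 0.2,  0.3, -0.3]), 0.284)
```

>>> move_arm(series=[[0,0,2,0,0,0],[0,0,4,0,0,0],[0,0,4,0,0,0],[1.4,2.9,0,0,0,-4.2],[1.4,2.9,0,0,0,-4.2],[1.4,2.9,0,0,0,-4.2],[1.4,2.9,0,0,0,-4.2],[1.4,2.9,0,0,0,-4.2]])

```text
clock: 6.9
position: [0.464, -0.1694, 0.1598]
ee_rot: [0.013, 3.141, 0.0]
force: [0.2, -0.6, -0.8]
width: 0.284
```

>>> move_arm(series=[[1.4,2.9,0,0,0,-4.2],[1.4,2.9,0,0,0,-4.2],[1.4,2.9,0,0,0,-4.2],[1.2,2.7,0,0,0,-4.4],[0,0,0,0,0,0],[0,0,0,0,0,0],[0,0,0,0,0,0]])

```text
clock: 7.6
position: [0.5171, -0.0577, 0.1597]
ee_rot: [-0.473, -3.105, 0.001]
force: [-0.2, -0.1, -1.4]
width: 0.28
```

Run:
```python
from h import *
print(tooly())
w=cam('wrist')
a=cam('scene');b=cam('side');print(tooly())
f=lambda c,x,y,w,h:cv2.resize(c['img'][y:y+h,x:x+w],(400,300),interpolation=cv2.INTER_CUBIC)
save('p1.png',np.vstack([np.hstack([f(a,220,165,104,78),f(b,264,205,104,78)]),np.hstack([f(w,220,100,200,150),f(w,0,0,640,400)])]))
np.save('p1.npy',w,allow_pickle=True)
```

```text
(7.6, array([ 0.5171, -0.0577,  0.1597]), 72.68, array([-4.e-04, -5.e-04, -1.e+00]), array([-0.2, -0.1, -1.4]), 0.28)
(7.75, array([ 0.5172, -0.0578,  0.1598]), 72.62, array([-1.e-04, -2.e-04, -1.e+00]), array([-0. , -0.2, -0.5]), 0.278)
```

View pics/p1.png

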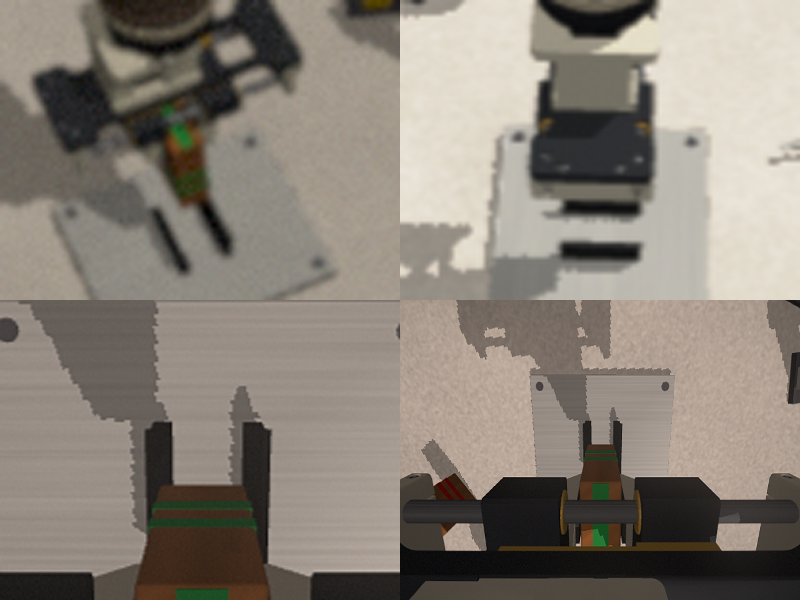

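The blank hangs over the slot, about 2 mm short along tool y: in the crop the fence mid-line is at 207 and the blank's at 203. The pose numbers agree at 1.6 mm. I'll correct that and lower most of the way.

>>> move_arm(series=[[0.05,0.15,-2,0,0,0],[0,0,-2,0,0,0],[0,0,-1.5,0,0,0],[0,0,-0.5,0,0,0],[0,0,0,0,0,0],[0,0,0,0,0,0]])

```text
clock: 8.35
position: [0.5185, -0.0555, 0.1004]
ee_rot: [0.473, 3.105, 0.0]
force: [-0.0, -0.4, -0.6]
width: 0.284
```

Run:
```python
from h import *
print(tooly())
w=cam('wrist');np.save('p2.npy',w,allow_pickle=True)
# grey profile along rows crossing fences and blank face
for r in (108,112,116,120,124,128,132,136,140): 
    print(r,w['img'][r,285:365:2].max(1).tolist())
```

```text
(8.35, array([ 0.5185, -0.0555,  0.1004]), 72.68, array([ 8.e-04, -0.e+00, -1.e+00]), array([-0. , -0.4, -0.6]), 0.284)
108 [109, 109, 110, 110, 110, 108, 109, 109, 109, 110, 110, 109, 108, 110, 110, 108, 110, 109, 110, 111, 110, 111, 110, 111, 110, 110, 111, 110, 111, 111, 111, 110, 110, 109, 111, 110, 112, 110, 112, 110]
112 [112, 111, 111, 110, 111, 112, 111, 111, 113, 111, 112, 111, 111, 113, 112, 111, 113, 113, 112, 112, 112, 113, 113, 112, 113, 112, 114, 114, 113, 112, 115, 114, 115, 116, 116, 114, 114, 114, 114, 114]
116 [112, 111, 111, 110, 111, 111, 110, 111, 111, 111, 112, 111, 112, 112, 110, 112, 110, 112, 112, 112, 111, 112, 112, 112, 112, 113, 109, 112, 114, 111, 112, 112, 113, 112, 112, 111, 113, 112, 113, 114]
120 [109, 110, 111, 109, 108, 109, 111, 109, 109, 110, 110, 111, 110, 110, 110, 110, 110, 111, 110, 107, 103, 161, 162, 164, 165, 163, 164, 123, 107, 108, 150, 163, 162, 165, 167, 109, 111, 113, 111, 114]
124 [110, 111, 110, 108, 111, 110, 110, 109, 110, 111, 110, 110, 110, 111, 110, 108, 110, 108, 154, 162, 163, 162, 162, 164, 162, 164, 162, 161, 160, 162, 162, 
[... 164 characters left out ...]
 164, 166, 164, 165, 166, 167, 163, 166, 163, 163, 164, 165, 164, 165, 165, 110, 112]
132 [110, 112, 112, 111, 113, 111, 112, 111, 113, 112, 113, 111, 111, 113, 112, 112, 111, 107, 167, 164, 165, 165, 165, 165, 165, 164, 163, 164, 164, 164, 165, 165, 165, 166, 164, 164, 162, 164, 163, 164]
136 [108, 109, 111, 109, 109, 111, 108, 109, 109, 109, 108, 109, 110, 109, 110, 113, 109, 112, 155, 166, 163, 163, 163, 164, 165, 164, 163, 165, 163, 165, 166, 165, 164, 165, 166, 165, 165, 166, 166, 166]
140 [112, 111, 113, 114, 113, 112, 112, 110, 111, 113, 111, 113, 113, 112, 113, 113, 113, 109, 165, 168, 166, 167, 166, 167, 167, 167, 166, 168, 167, 166, 165, 167, 167, 167, 166, 167, 167, 167, 167, 166]
```

>>> move_arm(series=[[0,0,-1,0,0,0],[0,0,-1,0,0,0],[0,0,-0.4,0,0,0],[0,0,0,0,0,0],[0,0,0,0,0,0]])

```text
clock: 8.9
position: [0.518, -0.0552, 0.0756]
ee_rot: [-0.472, -3.105, 0.0]
force: [0.0, -0.2, -1.4]
width: 0.281
```

>>> move_arm(series=[[0,0,-0.2,0,0,0],[0,0,-0.2,0,0,0],[0,0,0,0,0,0],[0,0,0,0,0,0]])

```text
clock: 9.3
position: [0.5181, -0.0551, 0.0718]
ee_rot: [-0.472, -3.106, -0.0]
force: [0.1, 0.6, 0.1]
width: 0.279
```

>>> move_arm(series=[[0,0,-0.05,0,0,0],[0,0,0,0,0,0],[0,0,0,0,0,0]])

```text
clock: 9.6
position: [0.5182, -0.0552, 0.0716]
ee_rot: [0.472, 3.106, 0.0]
force: [-2.0, 0.3, 5.0]
width: 0.278
```

>>> move_arm(series=[[0,0,0,0,0,0],[0,0,0,0,0,0],[0,0,0,0,0,0],[0,0,0,0,0,0],[0,0,0,0,0,0],[0,0,0,0,0,0],[0,0,0,0,0,0]], grip=1)

```text
clock: 10.3
position: [0.5181, -0.0551, 0.0712]
ee_rot: [-0.472, -3.106, -0.0]
force: [-0.2, 0.3, 0.2]
width: 0.844
```

>>> move_arm(series=[[0,0,2,0,0,0],[0,0,4,0,0,0],[0,0,4,0,0,0],[0,0,3,0,0,0],[1.5,-0.5,0,0,0,0],[0,0,0,0,0,0],[0,0,0,0,0,0]])

```text
clock: 11.0
position: [0.5326, -0.0601, 0.2007]
ee_rot: [-0.472, -3.105, 0.0]
force: [0.1, 0.1, -0.5]
width: 1.001
```

Run:
```python
from h import *
w=cam('wrist');np.save('p3.npy',w,allow_pickle=True);print(tooly())
h=cv2.cvtColor(w['img'],cv2.COLOR_RGB2HSV)
g=cv2.inRange(h,(40,120,60),(80,255,255))
n,l,st,ce=cv2.connectedComponentsWithStats(g)
for i in range(1,n):
    if st[i,4]>100: print(st[i],rect_of(w,l==i,.092))
save('p3.png',cv2.resize(w['img'][60:260,200:460],(780,600),interpolation=cv2.INTER_CUBIC))
```

```text
(11.05, array([ 0.5322, -0.06  ,  0.2005]), 72.7, array([-0.0019,  0.    , -1.    ]), array([-0.1, -0.6, -0.2]), 1.0)
[315 157  13  62 806] (array([520.5, -57.9]), array([ 9.3, 47.4]), 72.7)
```

View pics/p3.png

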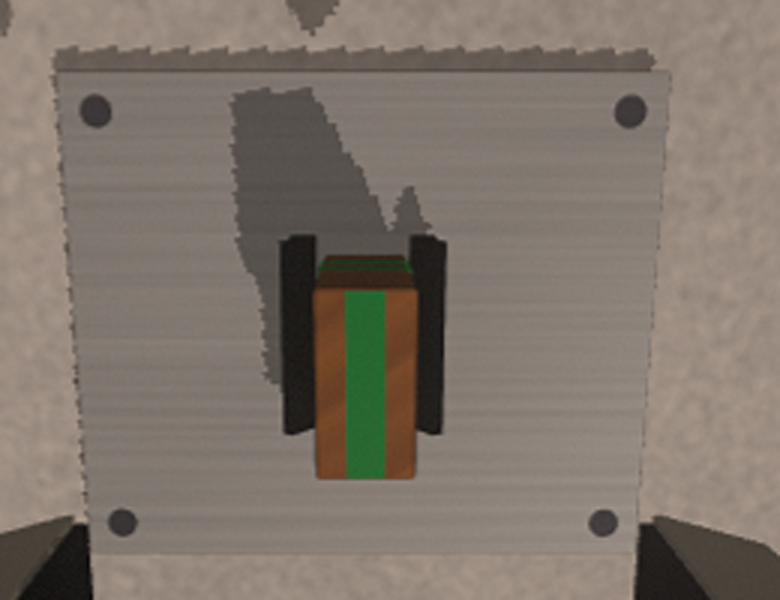

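The blank stands in the slot at (0.5205,-0.0579), yaw -17.3°, within 1 mm of the slot centre, and 5 N of floor contact was felt. Its top is centred between the fences in the crop (365,385). Next is the gauge.

>>> move_arm(series=[[0.5,4.1,1.5,0,0,0],[0.5,4.1,1.5,0,0,0],[0.5,4.1,1.5,0,0,0],[0.5,4.1,1.5,0,0,0],[0.5,4.1,1.5,0,0,0],[0.5,4.1,1.5,0,0,0],[0.5,4.1,1.5,0,0,0],[0.5,4.1,1.5,0,0,0]])

```text
clock: 11.85
position: [0.5722, 0.2693, 0.3209]
ee_rot: [-0.472, -3.104, 0.002]
force: [1.0, 0.1, 0.6]
width: 1.001
```

>>> move_arm(series=[[0,0,0,0,0,0],[0,0,0,0,0,0],[0,0,0,0,0,0]])

```text
clock: 12.15
position: [0.5728, 0.2662, 0.3202]
ee_rot: [-0.474, -3.104, 0.003]
force: [-0.2, -0.3, 1.0]
width: 0.998
```

Run:
```python
from h import *
w=cam('wrist');np.save('g1.npy',w,allow_pickle=True);print(tooly())
h=cv2.cvtColor(w['img'],cv2.COLOR_RGB2HSV)
g=cv2.inRange(h,(100,100,40),(125,255,255))
n,l,st,ce=cv2.connectedComponentsWithStats(g)
for i in range(1,n):
    if st[i,4]>150: print(st[i])
save('g1.png',w['img'])
```

```text
(12.2, array([0.5729, 0.266 , 0.3205]), 72.58, array([-0.0013, -0.0014, -1.    ]), array([0.3, 0.3, 0.8]), 1.004)
[ 251  113  143   58 4333]
```

View pics/g1.png

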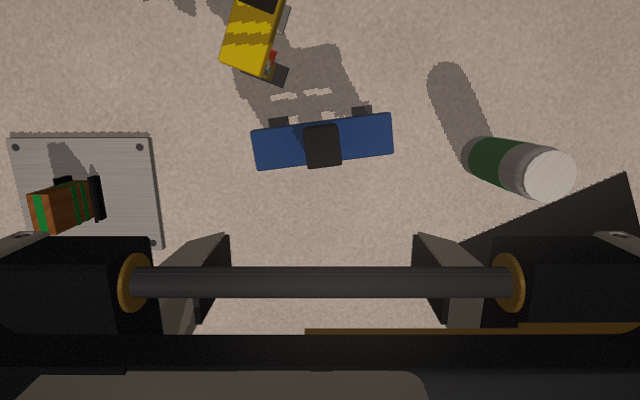

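The blue beam is the quad (251,130), (391,112), (394,152), (258,171), with the black handle at (322,145). The yellow gauge (255,35) and the can (545,175) are clear of it.

Run:
```python
from h import *
w=np.load('g1.npy',allow_pickle=True).item()
h=cv2.cvtColor(w['img'],cv2.COLOR_RGB2HSV)
g=cv2.inRange(h,(100,100,40),(125,255,255)); g=cv2.morphologyEx(g,cv2.MORPH_CLOSE,np.ones((5,5)))
print('beam mask z.132',rect_of(w,g>0,.132))
P=onz(w,[(251,130),(391,112),(394,152),(258,171)],.132);print(P.round(4),P.mean(0))
for i in range(4):
    d=P[(i+1)%4]-P[i]; print(np.linalg.norm(d).round(4),np.degrees(np.arctan2(d[1],d[0])).round(1))
v=w['img'].max(2); m=np.zeros_like(v); m[118:175,295:352]=1
k=((v<50)&(m>0)); print(np.argwhere(k).min(0),np.argwhere(k).max(0),rect_of(w,k,.177))
crop=w['img'][100:185,280:365]; save('g1c.png',cv2.resize(crop,(595,595),interpolation=cv2.INTER_CUBIC))
```

```text
beam mask z.132 (array([535.1, 277.3]), array([134.1,  39.2]), 80.1)
[[0.504  0.2157 0.132 ]
 [0.5278 0.3475 0.132 ]
 [0.5652 0.341  0.132 ]
 [0.5434 0.2084 0.132 ]] [0.53510809 0.27814469 0.132     ]
0.1339 79.8
0.0379 -9.9
0.1343 -99.4
0.04 169.5
[118 302] [168 341] (array([533.8, 277.2]), array([30.2, 35.4]), 80.3)
```

View pics/g1c.png

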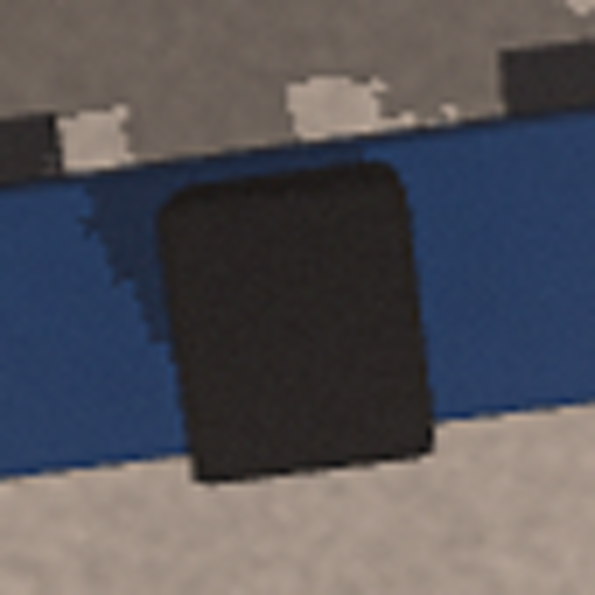

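>>> move_arm(series=[[-3.8,1.15,0,0,0,3.7],[0,0,-3,0,0,3.7],[0,0,-4,0,0,0],[0,0,-3,0,0,0],[0,0,0,0,0,0],[0,0,0,0,0,0]])

```text
clock: 12.8
position: [0.5353, 0.2782, 0.2217]
ee_rot: [-0.273, -3.129, 0.001]
force: [0.6, -0.0, -0.2]
width: 1.0
```

```bash
python3 -c "
from h import *
print(tooly())"
```

```text
(12.8, array([0.5353, 0.2782, 0.2217]), 80.01, array([-5.e-04, -6.e-04, -1.e+00]), array([ 0.6, -0. , -0.2]), 1.0)
```

>>> move_arm(series=[[0,0,-3,0,0,0],[0,0,-2.4,0,0,0],[0,0,-1,0,0,0],[0,0,0,0,0,0],[0,0,0,0,0,0]])

```text
clock: 13.3
position: [0.5362, 0.2796, 0.159]
ee_rot: [0.271, 3.128, 0.002]
force: [0.1, 0.5, 1.1]
width: 1.001
```

>>> move_arm(series=[[0,0,0,0,0,0],[0,0,0,0,0,0],[0,0,0,0,0,0],[0,0,0,0,0,0],[0,0,0,0,0,0],[0,0,0,0,0,0],[0,0,0,0,0,0],[0,0,0,0,0,0]], grip=0.2, force=30)

```text
clock: 14.1
position: [0.5351, 0.2794, 0.1572]
ee_rot: [-0.271, -3.13, 0.0]
force: [-0.8, 0.4, 0.1]
width: 0.352
```

>>> move_arm(series=[[0,0,0,0,0,0],[0,0,0,0,0,0],[0,0,0,0,0,0],[0,0,0,0,0,0]])

```text
clock: 14.5
position: [0.5351, 0.2792, 0.1571]
ee_rot: [-0.271, -3.13, 0.0]
force: [0.3, -1.5, -1.8]
width: 0.326
```

```bash
python3 -c "
from h import *
print(tooly())"
```

```text
(14.5, array([0.5351, 0.2792, 0.1571]), 80.1, array([-2.e-04, -3.e-04, -1.e+00]), array([ 0.3, -1.5, -1.8]), 0.326)
```

The handle is gripped at 30 mm. Now I'll lift it and carry it over.

>>> move_arm(series=[[0,0,1,0,0,0],[0,0,2.5,0,0,0],[0,0,3,0,0,0],[0,0,3,0,0,0],[0,0,2.5,0,0,0],[0,0,0,0,0,0],[0,0,0,0,0,0]])

```text
clock: 15.2
position: [0.5347, 0.2794, 0.2766]
ee_rot: [-0.27, -3.129, -0.0]
force: [0.5, 0.1, -7.0]
width: 0.322
```

>>> move_arm(series=[[-0.1,-2.3,0,0,0,-0.5],[-0.2,-3.3,0,0,0,-0.8],[-0.2,-3.6,0,0,0,-0.9],[-0.2,-3.6,0,0,0,-0.9],[-0.2,-3.6,0,0,0,-0.9],[-0.1,-3.6,0,0,0,-0.9],[-0.1,-3.6,0,0,0,-0.9],[-0.1,-3.6,0,0,0,-0.8]])

```text
clock: 16.0
position: [0.5215, 0.0055, 0.2753]
ee_rot: [-0.452, -3.106, 0.002]
force: [0.8, -0.4, -6.7]
width: 0.325
```

>>> move_arm(series=[[-0.1,-3.3,0,0,0,-0.5],[-0.1,-2,0,0,0,-0.2],[-0.1,-1.1,0,0,0,0],[0,0,0,0,0,0],[0,0,0,0,0,0],[0,0,0,0,0,0]])

```text
clock: 16.6
position: [0.5202, -0.0548, 0.2768]
ee_rot: [-0.466, -3.106, -0.001]
force: [0.3, 0.8, -5.6]
width: 0.326
```

Run:
```python
from h import *
print(tooly())
w=cam('wrist');np.save('k1.npy',w,allow_pickle=True)
a=cam('scene');b=cam('side')
print(tooly())
f=lambda c,x,y,w,h:cv2.resize(c['img'][y:y+h,x:x+w],(400,300),interpolation=cv2.INTER_CUBIC)
save('k1.png',np.vstack([np.hstack([f(a,200,130,140,105),f(b,250,185,140,105)]),np.hstack([f(w,200,60,250,190),f(w,0,0,640,400)])]))
```

```text
(16.6, array([ 0.5202, -0.0548,  0.2768]), 72.95, array([-7.e-04,  7.e-04, -1.e+00]), array([ 0.3,  0.8, -5.6]), 0.326)
(16.75, array([ 0.5202, -0.0555,  0.2771]), 72.92, array([-1.e-04,  3.e-04, -1.e+00]), array([ 0.1,  1.1, -5.6]), 0.323)
```

View pics/k1.png

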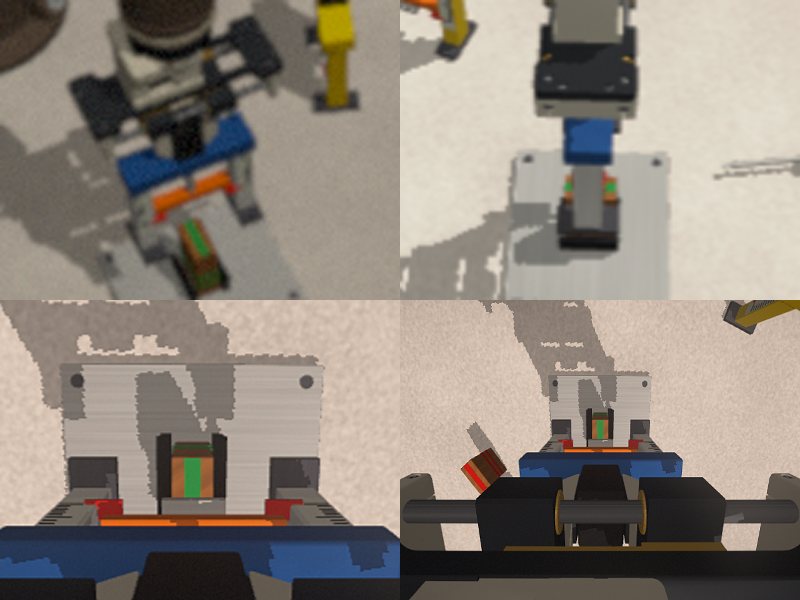

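The gauge hangs over the blank with its feet at (93,480) and (294,480) in the crop, symmetric about the blank at (192,478). I'll take a small y correction and descend to just above contact.

>>> move_arm(series=[[0,-0.15,-1,0,0,0],[0,0,-2,0,0,0],[0,0,-2,0,0,0],[0,0,-1,0,0,0],[0,0,-0.3,0,0,0],[0,0,0,0,0,0],[0,0,0,0,0,0]])

```text
clock: 17.45
position: [0.5207, -0.0582, 0.215]
ee_rot: [0.469, 3.105, 0.0]
force: [0.6, 1.0, -6.2]
width: 0.331
```

Run:
```python
from h import *
print(tooly())
w=cam('wrist')
f=lambda c,x,y,w,h:cv2.resize(c['img'][y:y+h,x:x+w],(750,570),interpolation=cv2.INTER_CUBIC)
save('k2.png',f(w,200,60,250,190))
```

```text
(17.45, array([ 0.5207, -0.0582,  0.215 ]), 72.81, array([ 0.0014,  0.    , -1.    ]), array([ 0.6,  1. , -6.2]), 0.331)
```

View pics/k2.png

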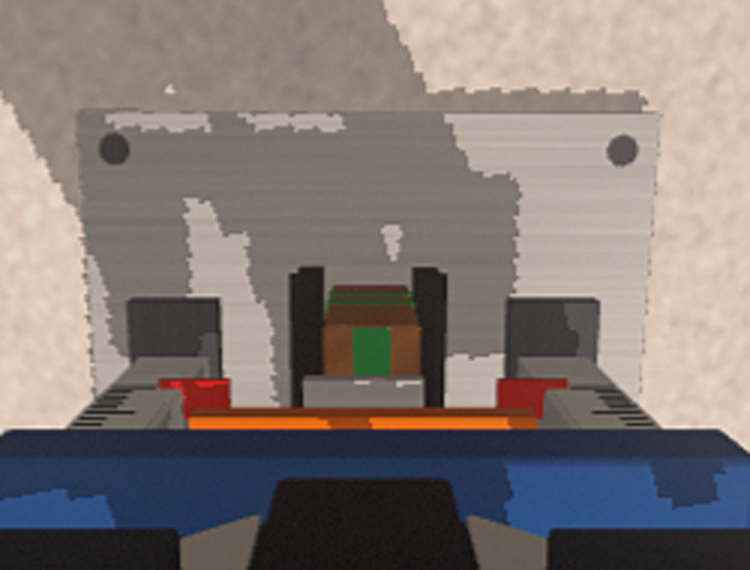

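Everything is lined up: the foot is centred over the blank at (365,385) and the legs are clear of the fences on both sides. I'll lower slowly onto the blank.

>>> move_arm(series=[[0,0,-0.4,0,0,0],[0,0,-0.3,0,0,0],[0,0,-0.3,0,0,0],[0,0,-0.3,0,0,0],[0,0,-0.3,0,0,0],[0,0,-0.3,0,0,0],[0,0,-0.3,0,0,0],[0,0,-0.3,0,0,0]])

```text
clock: 18.3
position: [0.5202, -0.0581, 0.189]
ee_rot: [0.469, 3.106, 0.0]
force: [0.3, -0.1, -5.5]
width: 0.322
```

>>> move_arm(series=[[0,0,-0.3,0,0,0],[0,0,-0.3,0,0,0],[0,0,-0.3,0,0,0],[0,0,-0.3,0,0,0],[0,0,-0.2,0,0,0],[0,0,-0.2,0,0,0],[0,0,0,0,0,0],[0,0,0,0,0,0]])

```text
clock: 19.1
position: [0.5202, -0.0581, 0.1733]
ee_rot: [0.469, 3.106, 0.0]
force: [-1.0, 0.3, -5.1]
width: 0.323
```

>>> move_arm(series=[[0,0,-0.1,0,0,0],[0,0,-0.1,0,0,0],[0,0,-0.1,0,0,0],[0,0,0,0,0,0],[0,0,0,0,0,0]])

```text
clock: 19.6
position: [0.5202, -0.0581, 0.1703]
ee_rot: [0.469, 3.106, 0.0]
force: [-0.3, 0.5, -3.4]
width: 0.323
```

Run:
```python
from h import *
F=[]
for i in range(5): w=cam('side'); F.append(monitor.observe()['force'])
print(tooly(),np.mean(F,0))
```

```text
(19.85, array([ 0.5201, -0.0581,  0.1703]), 72.81, array([ 1.e-04,  0.e+00, -1.e+00]), array([-0. ,  0.8, -3.9]), 0.325) [-0.33480404  0.43858891 -4.43502812]
```

>>> move_arm(series=[[0,0,-0.05,0,0,0],[0,0,-0.05,0,0,0],[0,0,0,0,0,0],[0,0,0,0,0,0]])

```text
clock: 20.25
position: [0.5202, -0.0582, 0.1692]
ee_rot: [0.47, 3.106, 0.0]
force: [0.1, 0.5, -4.4]
width: 0.323
```

>>> move_arm(series=[[0,0,-0.05,0,0,0],[0,0,0,0,0,0],[0,0,0,0,0,0]])

```text
clock: 20.55
position: [0.5202, -0.0582, 0.169]
ee_rot: [0.47, 3.106, 0.0]
force: [-1.4, 0.8, 1.7]
width: 0.327
```

Contact has been made: Fz went from -4.4 to +1.7 at the predicted height. I'll release and retreat.

>>> move_arm(series=[[0,0,-0.02,0,0,0],[0,0,0,0,0,0]])

```text
clock: 20.75
position: [0.5202, -0.0582, 0.169]
ee_rot: [0.47, 3.106, 0.0]
force: [-1.7, -0.6, 5.6]
width: 0.325
```

>>> move_arm(series=[[0,0,0,0,0,0],[0,0,0,0,0,0],[0,0,0,0,0,0],[0,0,0,0,0,0],[0,0,0,0,0,0],[0,0,0,0,0,0],[0,0,0,0,0,0],[0,0,0,0,0,0]], grip=1)

```text
clock: 21.55
position: [0.5201, -0.0581, 0.1685]
ee_rot: [0.47, 3.106, 0.0]
force: [0.4, 0.1, -0.6]
width: 0.969
```

>>> move_arm(series=[[0,0,1,0,0,0],[0,0,3,0,0,0],[0,0,4,0,0,0],[0,0,4,0,0,0],[2,-0.6,3,0,0,0],[2,-0.6,0,0,0,0],[0,0,0,0,0,0],[0,0,0,0,0,0]])

```text
clock: 22.35
position: [0.5598, -0.0703, 0.3186]
ee_rot: [-0.47, -3.106, 0.0]
force: [-0.2, -0.1, -1.7]
width: 1.001
```

Run:
```python
from h import *
print(tooly())
w=cam('wrist');a=cam('scene');b=cam('side')
h=cv2.cvtColor(w['img'],cv2.COLOR_RGB2HSV)
g=cv2.inRange(h,(100,100,40),(125,255,255)); g=cv2.morphologyEx(g,cv2.MORPH_CLOSE,np.ones((5,5)))
print('beam z.144',rect_of(w,g>0,.144))
f=lambda c,x,y,w,h:cv2.resize(c['img'][y:y+h,x:x+w],(400,300),interpolation=cv2.INTER_CUBIC)
save('e1.png',np.vstack([np.hstack([f(a,215,160,120,90),f(b,255,205,120,90)]),np.hstack([f(w,200,30,250,190),f(w,0,0,640,400)])]))
```

```text
(22.35, array([ 0.5598, -0.0703,  0.3186]), 72.78, array([-6.e-04, -2.e-04, -1.e+00]), array([-0.2, -0.1, -1.7]), 1.001)
beam z.144 (array([519.8, -59.6]), array([134.3,  39.3]), 72.8)
```

The picture limit is used up, so the last check is numeric. The beam at standing height is at (0.5198,-0.0596), yaw 72.8°, and the same apparent size as on the bench, so it stands flat. One more numeric check on where the blank's green ends fall, then I'll hand in.

Run:
```python
from h import *
th=np.radians(-17.3);ux=np.array([np.cos(th),np.sin(th),0])
c=np.array([.5204,-.0575,.092])
for n in('scene','side','wrist'):
    k=cam(n);h=cv2.cvtColor(k['img'],cv2.COLOR_RGB2HSV)
    g=cv2.inRange(h,(40,90,30),(80,255,255))
    e=proj(k,[c+.025*ux,c-.025*ux]); m=e.mean(0)
    p=np.argwhere(g>0)[:,::-1]; p=p[np.linalg.norm(p-m,axis=1)<45]
    print(n,'pred stripe ends',e.round(1).tolist(),'green px',len(p),p.min(0) if len(p) else '',p.max(0) if len(p) else '')
s=monitor.observe();print(s['dq'].round(3),s['clock'])
workorder.sign_off()
```

```text
scene pred stripe ends [[270.6, 218.5], [264.2, 206.3]] green px 22 [270 217] [277 229]
side pred stripe ends [[325.4, 251.1], [307.0, 250.6]] green px 7 [308 249] [325 262]
wrist pred stripe ends [[322.6, 159.9], [322.7, 112.6]] green px 58 [318 113] [333 119]
[ 0.001  0.002  0.001 -0.006 -0.001  0.001  0.001] 22.65
the job is handed in; nothing more can be done
```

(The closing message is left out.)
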